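# Close the enclosure: press the cover flush and turn the keeper over it

### The arm

A 6-joint arm with a two-finger parallel gripper is mounted at the origin on the work surface. World frame = base frame: x ahead of the robot, y to its left, z up, the work surface at z = 0. Lengths are in m, angles in degrees, forces in N, time in s.
With the tool pointing down it reaches from about 0.4 to 0.825 m from the base axis. Payload 7 kg.
Tool frame: the origin (TCP) lies midway between the tips of the shut fingers; the grasp point (between the pads) lies 19 mm behind it; z points along the fingers, y is the line along which they close (so a half turn about z gives the same grasp; the last joint's range is limited). The gripper opens to 88 mm and grips with 3 to 60 N. Pads are 19 mm wide; open, the fingers measure 130 mm over their backs; the gripper's body (78 mm by 193 mm) begins 47 mm behind the grasp point.
Start: joints at [-56.717, 20.546, 0.682, 0, -70.136, -16.507], TCP at [0.195, -0.646, 0.227] pointing down, gripper open.
Joint ranges: [-176.03, 176.03], [-82.01, 121.73], [-58.28, 71.71], [-173.87, 95.51], [-174.79, -0.11], [-173.66, 173.66]. Speed limits (degrees/s): [136.94, 136.94, 172.46, 180, 180, 180].

### API

Orientations are given as a 3x3 rotation matrix whose columns are the frame's x, y, z axes.
In Python, from rig import robot gives the robot as it stands. Calls block until the motion is done:
- robot.goto(position, orientation): joint-space move of the TCP to a pose.
- robot.servo_line(position, ori=None, speed=0.15): straight line of the TCP; ori=None keeps the orientation; speed is the mean speed in m/s.
- robot.movej(angles): joint-space move.
- robot.move_gripper(opening): opening from 0.0 (shut) to 1.0 (fully open); the grip force is fixed at half the most; returns when the fingers have stopped.
- robot.dwell(seconds).
- robot.ik(position, orientation): joint angles nearest the present ones, or None.
- robot.grab_frame(name): name is "side" or "top" or "wrist"; returns (picture, depth): 480x640x3 uint8, red, green, blue; 480x640 float32, m along the optical axis (not along the pixel's ray), 0 where there is no reading.
- robot.camera_info(name): a dict with "vfov" (degrees; the focal length in pixels is half the picture's height over the tangent of half this angle, whatever the lens; pixels are square), "cx", "cy" (the principal point, pixels), "view" (4x4, takes a point from world to camera coordinates); the wrist camera has in their place "T_tool_cam" (4x4, takes a point from camera to tool coordinates, whose origin is the TCP and whose axes are the flange's). Camera axes: x right, y down, z forward; pixel columns grow to the right and rows downward; lengths in m; the calibration is good to about 2 mm. A picture is of the moment at which its call begins: read the wrist's pose just before it. camera_info takes no time and is no camera call.
A pose or a line that the arm cannot do raises robot.Unreachable and nothing moves.
- robot.job_done(): hands the job in; it is judged then, once.
Readings, each from a call of its own:
- robot.read_t(): time.
- robot.read_qpos(): joint angles.
- robot.read_qvel(): joint speeds.
- robot.read_effort(): joint torques, N m.
- robot.read_position(): TCP position.
- robot.read_tcp_rot(): TCP orientation.
- robot.read_force(): force on the tool from outside, world axes, zero at the start.
- robot.read_ft_torque(): the same for the moment, N m.
- robot.read_grip_width(): opening from 0.0 (shut) to 1.0 (fully open).
- robot.read_finger_force(): force on a finger pad.
Only numpy, scipy, OpenCV 4.12 (cv2) and the standard library are available. Lean on these libraries where they do the work, as an engineer would, in place of code of your own. Each camera call takes 0.05 s, during which the arm holds its last target. There are 200 camera calls.

### The job

Pick up the blue cover plate by its grip, lay it in the opening of the sloping white enclosure and press it down on its stiff studs until it sits fully home, level and flush at all four corners; do not drop it. Then swing the yellow keeper fully over the cover's edge to hold it, let go, and leave the other things on the bench where they are.

Things in the scene. Friction and masses are not known exactly. Their poses are not given: they have to be found in the camera images.
- cover: loose blue cover plate, 100 mm (its x) by 130 mm (its y), 8 mm thick, about 0.2 kg, lying flat on the table with its grip up. Origin at the centre of its underside, z up through the grip. In the middle of its top stands a black grip bar 50 mm long (along x), 18 mm wide (along y), its top 34 mm above the underside. It is the same turned half round
- enclosure: white electrical enclosure in a cradle fixed to the table, its face (200 mm along its x, up the slope, by 220 mm along its y) leaning 30 degrees towards the robot, with a shallow rectangular opening for the cover. Origin: centre of the opening at ledge level, 112 mm above the table; z is the face's outward normal (the face lies at z = 8 mm); the cover's x and y go along its x and y
- opening (a point): centre of the opening's mouth, at (0, 0, 8) mm in the enclosure's frame. The opening is 105 mm (x) by 135 mm (y) and 8 mm deep, down to an aluminium ledge about 17 mm wide all round, on which the cover must rest; then the cover's top is flush with the face
- keeper (a joint): yellow swing keeper on the face above the opening, turning about the face's normal: 0 = straight down the slope, over the cover (end stop); grows as it swings aside towards the enclosure's +y (1.57 = along +y; limit 2.0 rad). Stays where left. Flat arm 16 mm wide, 4 mm thick, reaching 51 mm from the pivot, its underside 2.5 mm above the face: it passes only over a cover that is down
- keeper_pivot (a point): keeper's pivot axis, at (77, 30, 10.5) mm in the enclosure's frame, level with the underside of the keeper's arm
- keeper_post (a point): the middle of the upright yellow round post on the keeper's arm, 43 mm from the pivot; 14 mm diameter, standing from 4 to 28 mm above the arm's underside along the face's normal; this point is 16 mm above the arm's underside
- cover_corner0 (a point): point on the cover's underside near its corner, at (-46, -61, 0) mm in the cover's frame
- cover_corner1 (a point): point on the cover's underside near its corner, at (-46, +61, 0) mm in the cover's frame
- cover_corner2 (a point): point on the cover's underside near its corner, at (+46, -61, 0) mm in the cover's frame
- cover_corner3 (a point): point on the cover's underside near its corner, at (+46, +61, 0) mm in the cover's frame
- stud0 (a joint): black rubber stud, 10 mm across, at (-43, -58) mm on the enclosure's ledge: 0 = standing 5 mm above the ledge, 0.005 m = level with it. It slides down stiffly under 3 to 4 N and stays where pushed, so a cover laid in stands proud until pressed
- stud1 (a joint): black rubber stud, 10 mm across, at (-43, +58) mm on the enclosure's ledge: 0 = standing 5 mm above the ledge, 0.005 m = level with it. It slides down stiffly under 3 to 4 N and stays where pushed, so a cover laid in stands proud until pressed
- stud2 (a joint): black rubber stud, 10 mm across, at (+43, -58) mm on the enclosure's ledge: 0 = standing 5 mm above the ledge, 0.005 m = level with it. It slides down stiffly under 3 to 4 N and stays where pushed, so a cover laid in stands proud until pressed
- stud3 (a joint): black rubber stud, 10 mm across, at (+43, +58) mm on the enclosure's ledge: 0 = standing 5 mm above the ledge, 0.005 m = level with it. It slides down stiffly under 3 to 4 N and stays where pushed, so a cover laid in stands proud until pressed
- tray: small orange two-compartment parts tray, 100 x 100 x 35 mm high, with loose hardware in it; origin at its underside centre. Bystander: it may stand at either of the two places where the cover may lie
- driver: red and black cordless driver lying on its side, about 210 x 185 x 60 mm high; bystander; origin on the table under its motor
- tape: yellow tape roll lying flat, 90 mm across, 24 mm high; bystander; origin at its underside centre
- screwdriver: screwdriver lying on the table; bystander
- oil: white bottle standing upright, 48 mm across, 120 mm high; bystander; origin at its underside centre
Mind the look-alikes: they are no part of the job. There is more than one size of the cover; the job needs the middle-sized.

How it is judged (in metres and radians):
On the way, in this order (a step that is already met when the one before it is completed fails the run):
1. the cover lies in the opening, pressed down at all four corners to within 2 mm of the ledge (z of each of cover_corner0, cover_corner1, cover_corner2, cover_corner3 in the frame of enclosure below 0.002 m and z of cover in the frame of enclosure above -0.003 m and x of cover in the frame of enclosure between -0.007 and 0.007 m and y of cover in the frame of enclosure between -0.007 and 0.007 m), for 0.2 s.
2. the keeper is swung over the pressed cover, to within 0.2 rad of its end stop (all of step 1 and value of joint keeper below 0.2 rad), for 0.2 s.
At the end, for the whole second after the job is handed in: The cover rests in the enclosure's opening, centred to 7 mm, all four underside corners within 2 mm of the ledge, at rest; the keeper is within 0.2 rad of its end stop over the cover (all of step 2 and linear speed of cover below 0.02 m/s); the robot touches nothing.
It fails at once if a bystander (tray, cordless driver, tape, screwdriver, bottle) is moved more than 30 mm (distance of any of tray, driver, tape, screwdriver, oil from where it was at the start of the episode above 0.03 m).
It fails at once if the cover is dropped: it moves faster than 0.6 m/s with no finger touching it (contact force between cover and the fingers below 0.05 N and linear speed of cover above 0.6 m/s).
It also fails if it takes over 53 s, if anything falls off the work surface, if the arm or the gripper's body presses on something with over 40 N, if the wrist force passes 120 N, or if a joint passes its speed limit or range.

## Working session

There is one attempt and no reset: what is moved stays moved. The work goes in short steps, each a Python script; the robot and the scene stay as the last script left them, time stands still between calls to the robot, and variables do not carry over. Pictures are saved under pics/ and viewed, at most 10 in all, crops included, and the job is handed in when it is done.

```bash
ls; mkdir -p pics; python3 - <<'E'
from rig import robot
import cv2,numpy as np
for n in("side","top"):
    im,d=robot.grab_frame(n); cv2.imwrite(f"pics/{n}.png",im[:,:,::-1]); np.savez(f"{n}.npz",im=im,d=d)
    c=robot.camera_info(n); print(n,c)
print(robot.read_t(), robot.camera_info("wrist"))
E
```

```text
pics
side {'vfov': 46.77909600982668, 'cx': 316.06954660957433, 'cy': 235.26829578667198, 'view': array([[-0.88993067, -0.45603157, -0.00765535,  0.42578653],
       [-0.33904509,  0.67267594, -0.65768952,  0.23014364],
       [ 0.30507675, -0.58270256, -0.75325022,  1.38540101],
       [ 0.        ,  0.        ,  0.        ,  1.        ]])}
top {'vfov': 44.02926596308689, 'cx': 320.16419360042977, 'cy': 220.60693401672214, 'view': array([[-4.81371428e-04, -9.99983580e-01, -5.71037862e-03,
         2.18896824e-02],
       [-9.85290433e-01,  1.45011543e-03, -1.70882007e-01,
         4.94294993e-01],
       [ 1.70887482e-01,  5.54412370e-03, -9.85274952e-01,
         1.67718934e+00],
       [ 0.00000000e+00,  0.00000000e+00,  0.00000000e+00,
         1.00000000e+00]])}
0.1 {'vfov': 58.6613549670517, 'cx': 319.96966692010443, 'cy': 238.08750955450938, 'T_tool_cam': array([[ 6.97580632e-04, -9.55120629e-01, -2.96216301e-01,
         8.05826649e-02],
       [ 9.99999632e-01,  8.14205144e-04, -2.70355662e-04,
        -4.66479689e-04],
       [ 4.99403106e-04, -2.96216003e-01,  9.55120846e-01,
        -1.58135874e-01],
       [ 0.00000000e+00,  0.00000000e+00,  0.00000000e+00,
         1.00000000e+00]])}
```

View pics/top.png

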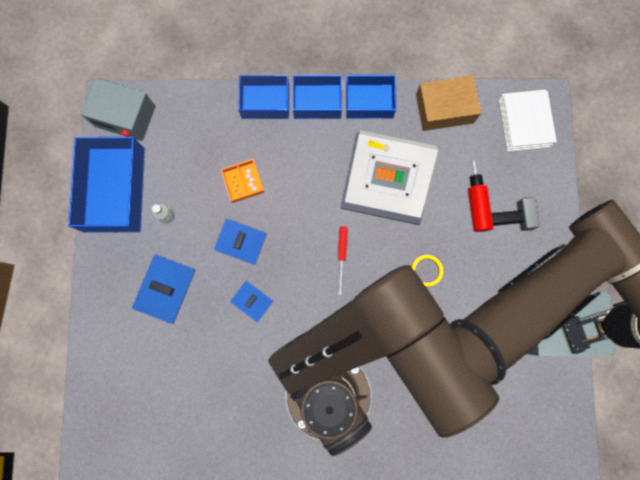

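View pics/side.png

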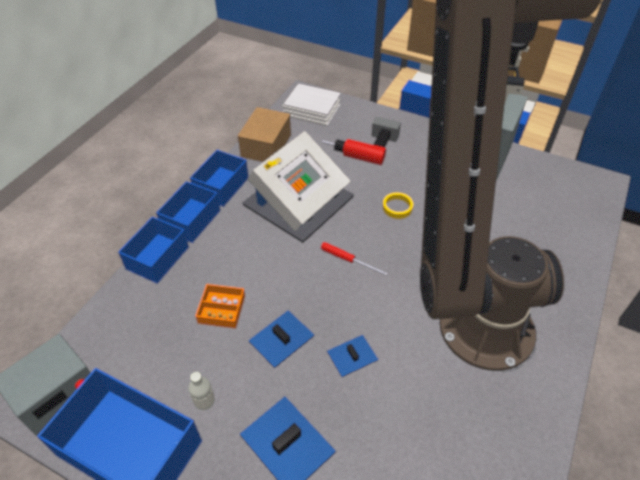

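```bash
cat > h.py <<'E'
import numpy as np, cv2
def K(c):
    f=240/np.tan(np.radians(c['vfov']/2)); return np.array([[f,0,c['cx']],[0,f,c['cy']],[0,0,1.]])
def pose(c,R=None,p=None):
    "cam->world"
    if 'view' in c: return np.linalg.inv(c['view'])
    T=np.eye(4);T[:3,:3]=R;T[:3,3]=p
    return T@c['T_tool_cam']
def rays(uv,c): 
    uv=np.asarray(uv,float).reshape(-1,2); return np.c_[uv,np.ones(len(uv))]@np.linalg.inv(K(c)).T
def onplane(uv,c,T,n,q):
    d=rays(uv,c)@T[:3,:3].T; o=T[:3,3]; n=np.asarray(n)
    return o+d*((np.asarray(q)-o)@n/(d@n))[:,None]
def deproj(uv,z,c,T): return (rays(uv,c)*np.asarray(z)[:,None])@T[:3,:3].T+T[:3,3]
def proj(P,c,T):
    q=np.c_[P,np.ones(len(P))]@np.linalg.inv(T).T; q=q[:,:3]@K(c).T; return q[:,:2]/q[:,2:]
def Renc(psi,t=np.radians(30)):
    c,s=np.cos(psi),np.sin(psi)
    return np.array([[np.cos(t)*c,-s,-np.sin(t)*c],[np.cos(t)*s,c,-np.sin(t)*s],[np.sin(t),0,np.cos(t)]])
E
python3 - <<'E'
from h import *
from rig import robot
c=robot.camera_info("top");T=pose(c);D=np.load("top.npz");im,d=D['im'],D['d']
hsv=cv2.cvtColor(im,cv2.COLOR_RGB2HSV)
m=cv2.inRange(hsv,(100,100,60),(125,255,255))
m=cv2.morphologyEx(m,cv2.MORPH_CLOSE,np.ones((15,15)))
for k in cv2.findContours(m,0,1)[0]:
    if cv2.contourArea(k)<300: continue
    P=onplane(k.reshape(-1,2),c,T,[0,0,1],[0,0,.008])
    r=cv2.minAreaRect((P[:,:2]*1000).astype(np.float32)); print(k.reshape(-1,2).mean(0),r)
w=cv2.inRange(hsv,(0,0,180),(180,40,255)); w[:, :340]=0;w[:,442:]=0;w[:125]=0;w[225:]=0
v,u=np.nonzero(w&(d>0)*255); P=deproj(np.c_[u,v],d[v,u],c,T)
n=None;S=P
for i in range(8):
    q=S.mean(0); n=np.linalg.svd(S-q,full_matrices=False)[2][2]; n*=np.sign(n[2]); S=P[abs((P-q)@n)<.004]
print("plane",n,np.degrees(np.arccos(n[2])),np.degrees(np.arctan2(-n[1],-n[0])),q,len(S),len(P))
psi=np.arctan2(-n[1],-n[0]);R=Renc(psi)
L=((S-q)@R)*1000; r=cv2.minAreaRect(L[:,:2].astype(np.float32)); print(r)
print("centre",q+R@np.array([r[0][0],r[0][1],0])/1000)
E
```

```text
[251.24210526 300.91578947] ((265.1704406738281, 221.59005737304688), (100.23805236816406, 76.98995971679688), 53.609371185302734)
[163.17647059 288.6684492 ] ((301.4808349609375, 477.3526306152344), (130.2723846435547, 168.0848846435547), 69.50279235839844)
[239.74100719 241.08633094] ((440.0227966308594, 257.9990539550781), (129.80023193359375, 99.37030792236328), 70.1858901977539)
[106.04153355 185.        ] ((614.4721069335938, 661.6068115234375), (294.7823791503906, 215.4410858154297), 0.11316698789596558)
[316.76349614  96.16452442] ((887.2649536132812, 31.81719970703125), (484.6586608886719, 139.0384979248047), 89.85562133789062)
plane [-0.48554492  0.10284222  0.86814147] 29.75662089125117 -11.958949044014615 [ 0.6076209  -0.17614447  0.11675038] 2670 4829
((0.8321380615234375, 0.6905364990234375), (220.07691955566406, 202.45462036132812), 89.64830780029297)
centre [ 0.60846899 -0.17561825  0.11716645]
```

Candidates for the cover: small blue at top (252,301), measuring 77x100 mm. Large blue at (163,289), 130x168 mm. Middle blue at (240,241), 99x130 mm, which matches the description. The blue bins at the back and left are not plates. The face fits as 220x202 mm, tilted 29.8° and yawed about -12°. Next I look at both from close by with the wrist camera.

```bash
cat > look.py <<'E'
from h import *
from rig import robot
psi=np.radians(-12); R=Renc(psi); f=np.array([.6085,-.1756,.118]); 
c=robot.camera_info("wrist")
def tool(x,z): return np.c_[x,np.cross(z,x),z]
def snap(n):
    robot.dwell(.15); p=robot.read_position();Q=robot.read_tcp_rot(); im,d=robot.grab_frame("wrist")
    cv2.imwrite(f"pics/{n}.png",im[:,:,::-1]); np.savez(n+".npz",im=im,d=d,p=p,Q=Q)
for s in(1,-1):
    q=robot.ik(f+.13*R[:,2],tool(s*R[:,0],-R[:,2])); print(s,None if q is None else np.round(q,1))
a=np.radians(-19.8);cx=np.array([np.cos(a),np.sin(a),0])
for s in(1,-1):
    q=robot.ik([.44,.258,.14],tool(s*cx,np.array([0,0,-1.]))); print(s,None if q is None else np.round(q,1))
E
python3 look.py
```

```text
1 [  8.1  -6.4 -47.2  26.2 -22.9  48.1]
-1 [   8.1   -6.4  -47.2   26.2  -22.9 -131.9]
1 [ 52.5   9.5 -26.8   0.  -53.7  17.7]
-1 [  52.5    9.5  -26.8    0.   -53.7 -162.3]
```

```bash
cat >> look.py <<'E'
if __name__=="__main__":
    robot.goto(f+.14*R[:,2],tool(R[:,0],-R[:,2])); snap("enc")
    robot.goto([.44,.258,.16],tool(cx,np.array([0,0,-1.]))); snap("cov")
    print(robot.read_t())
E
python3 look.py; python3 -c "
import cv2,numpy as np
a=cv2.imread('pics/enc.png');b=cv2.imread('pics/cov.png');cv2.imwrite('pics/cov_s.png',cv2.resize(b,(400,300)))"
```

```text
1 [  8.1  -6.4 -47.2  26.2 -22.9  48.1]
-1 [   8.1   -6.4  -47.2   26.2  -22.9 -131.9]
1 [ 52.5   9.5 -26.8   0.  -53.7  17.7]
-1 [  52.5    9.5  -26.8    0.   -53.7 -162.3]
4.2167
```

View pics/enc.png

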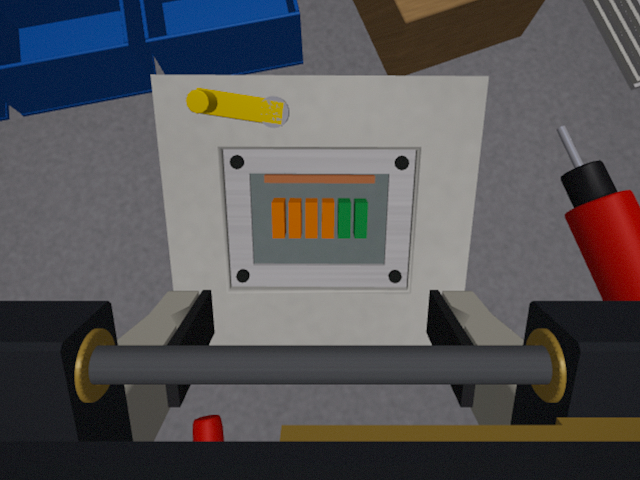

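View pics/cov_s.png

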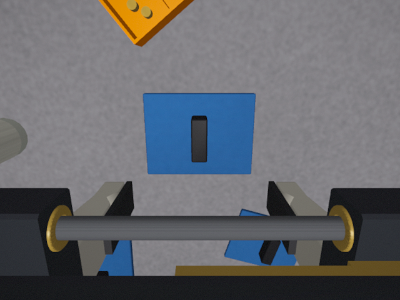

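The enclosure is seen with its studs near (237,162), (402,163), (395,276) and (243,275). The keeper pivot is at (275,112) and its post at (201,101), swung aside to +y. The second picture shows the middle-sized plate with its grip bar along x; the small one is below it and the tray above.

```bash
cat > fit.py <<'E'
from h import *
from rig import robot
from scipy.optimize import least_squares
c=robot.camera_info("wrist")
D=np.load("enc.npz");T=pose(c,D['Q'],D['p']);g=cv2.cvtColor(D['im'],cv2.COLOR_RGB2GRAY)
uv=[]
for u,v in[(243,275),(237,162),(395,276),(402,163)]:
    w=(g[v-12:v+13,u-12:u+13]<70); y,x=np.nonzero(w); uv.append((u-12+x.mean(),v-12+y.mean()))
uv=np.array(uv)
S=np.array([[-43,58,5],[43,58,5],[-43,-58,5],[43,-58,5]])/1000.
def pts(q,L): return L@Renc(q[2]).T+np.r_[q[:2],.112]
o=least_squares(lambda q:(proj(pts(q,S),c,T)-uv).ravel(),[.61,-.176,-.21])
print("enc",o.x,np.degrees(o.x[2]),"res px",o.fun.round(2))
o2=least_squares(lambda q:(proj(S@Renc(q[2],q[4]).T+np.r_[q[:2],q[3]],c,T)-uv).ravel(),[*o.x,.112,np.radians(30)])
print("free",o2.x,np.degrees(o2.x[[2,4]]),o2.fun.round(2))
R=Renc(o.x[2]);O=np.r_[o.x[:2],.112]
pv=onplane([(275,112)],c,T,R[:,2],O+R[:,2]*.0145)
ps=onplane([(201,100)],c,T,R[:,2],O+R[:,2]*.0385)
print("pivot, post top",(pv-O)@R,(ps-O)@R)
D=np.load("cov.npz");T=pose(c,D['Q'],D['p'])
m=cv2.inRange(cv2.cvtColor(D['im'],cv2.COLOR_RGB2HSV),(100,100,60),(125,255,255));m[290:]=0
m=cv2.morphologyEx(m,cv2.MORPH_OPEN,np.ones((3,3)))
k=max(cv2.findContours(m,0,1)[0],key=cv2.contourArea)
P=onplane(k.reshape(-1,2),c,T,[0,0,1],[0,0,.008]);print("cov",cv2.minAreaRect((P[:,:2]*1000).astype(np.float32)))
b=(cv2.cvtColor(D['im'],cv2.COLOR_RGB2GRAY)<75).astype(np.uint8);b[:160]=0;b[275:]=0;b[:,:280]=0;b[:,360:]=0
v,u=np.nonzero(b); z=D['d'][v,u];P=deproj(np.c_[u,v],z,c,T);P=P[P[:,2]>.031]
print("bar",P[:,2].mean(),cv2.minAreaRect((P[:,:2]*1000).astype(np.float32)))
print("tool",D['p'],np.degrees(np.arctan2(D['Q'][1,0],D['Q'][0,0])))
E
python3 fit.py
```

```text
enc [ 0.61247715 -0.17685738 -0.21484173] -12.30952452156124 res px [-0.62  0.36 -0.83 -0.48  0.69  0.59  0.77 -0.58]
free [ 0.61321381 -0.17700733 -0.21483041  0.10926206  0.52231488] [-12.30887607  29.92643805] [ 0.04 -0.11 -0.04  0.06  0.04  0.11 -0.03 -0.06]
pivot, post top [[0.07609846 0.02877278 0.0145    ]] [[0.08306325 0.07012422 0.0385    ]]
cov ((441.93798828125, 257.1297302246094), (128.86813354492188, 99.3100357055664), 70.16990661621094)
bar 0.03481771887677045 ((467.16400146484375, 248.13504028320312), (17.775312423706055, 103.73555755615234), 69.5694808959961)
tool [0.44032677 0.2570994  0.16024893] -19.872729729538793
```

```bash
cat > pick.py <<'E'
from look import *
a=np.radians(-19.83);cx=np.array([np.cos(a),np.sin(a),0]);Q=tool(cx,np.array([0,0,-1.]))
robot.goto([.4415,.2573,.06],Q)
robot.servo_line([.4415,.2573,.012],speed=.06)
print(robot.read_force())
robot.move_gripper(0.0); print(robot.read_grip_width()*88,robot.read_finger_force(),robot.read_position(),robot.read_force())
robot.servo_line([.4415,.2573,.20],speed=.08); snap("held")
print(robot.read_t(),robot.read_grip_width()*88,robot.read_finger_force(),robot.read_force())
E
python3 pick.py
```

```text
1 [  8.1  -6.4 -47.2  26.2 -22.9  48.1]
-1 [   8.1   -6.4  -47.2   26.2  -22.9 -131.9]
1 [ 52.5   9.5 -26.8   0.  -53.7  17.7]
-1 [  52.5    9.5  -26.8    0.   -53.7 -162.3]
[ 0.1861317  -0.29717269 -0.24834131]
18.17174252868118 29.99994456768036 [0.44155396 0.2573703  0.01201532] [0.76333061 0.31840244 0.11034056]
9.45 17.68172027601625 29.999670088291168 [-0.28636367 -0.16122952 -3.03764115]
```

View pics/held.png

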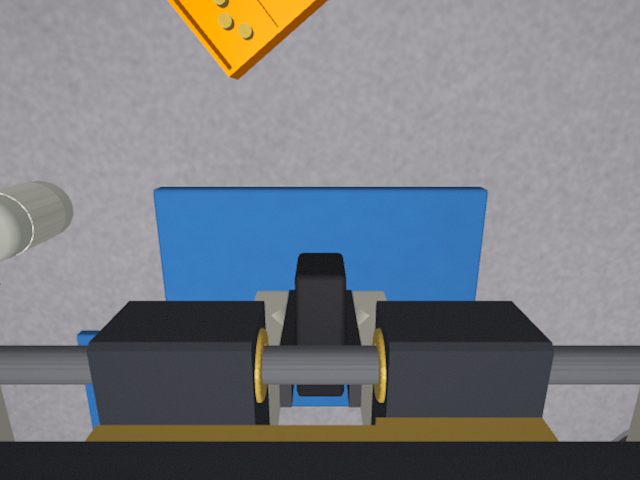

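The plate is held square in the fingers, with its far top edge running from (155,188) to (487,188). Next I measure its offset in the tool frame.

```bash
python3 - <<'E'
from h import *
from rig import robot
c=robot.camera_info("wrist");D=np.load("held.npz");T=c['T_tool_cam']
m=cv2.inRange(cv2.cvtColor(D['im'],cv2.COLOR_RGB2HSV),(100,100,60),(125,255,255))
def tp(uv,z=.004): return onplane(uv,c,T,[0,0,1],[0,0,z])*1000
for v in(200,230,260,290):
    u=np.nonzero(m[v,100:560])[0]+100; P=tp([(u[0],v),(u[-1]+1,v)]); print("row",v,P[:,:2].round(1).tolist(),"mid y",P[:,1].mean().round(2))
for u in(180,240,400,460):
    v=np.nonzero(m[:300,u])[0][0]; print("far edge",u,v,tp([(u,v)])[0].round(2))
v=np.nonzero(m[380:420,320])[0]+380;print("near",v, tp([(320,v[-1]+1)])[0] if len(v) else "")
E
```

```text
row 200 [[45.6, -63.6], [45.7, 65.2]] mid y 0.81
row 230 [[33.5, -63.3], [33.6, 65.0]] mid y 0.83
row 260 [[20.9, -63.5], [21.0, 65.2]] mid y 0.84
row 290 [[7.7, -63.3], [7.8, 65.0]] mid y 0.85
far edge 180 187 [ 50.65 -53.02   4.  ]
far edge 240 187 [ 50.67 -30.03   4.  ]
far edge 400 187 [50.71 31.26  4.  ]
far edge 460 187 [50.73 54.25  4.  ]
near [396 397 398 399 400 401 402 403 404 405] [-49.2109291    0.68930531   4.        ]
```

```bash
cat > place.py <<'E'
from h import *
from rig import robot
from scipy.optimize import least_squares
import fit
c=robot.camera_info("wrist"); d=.0024
T0=c['T_tool_cam'].copy(); T0[:3,3]-=d*T0[:3,2]
e=onplane([(200,187),(440,187)],c,T0,[0,0,1],[0,0,.004]); n=onplane([(320,406)],c,T0,[0,0,1],[0,0,.004])
off=np.array([(e[:,0].mean()+n[0,0])/2, 0]); 
y=onplane([(165,260),(480,260)],c,T0,[0,0,1],[0,0,.004]); 
D=np.load("enc.npz");c2=dict(c);c2['T_tool_cam']=T0;T=pose(c2,D['Q'],D['p'])
o=least_squares(lambda q:(proj(fit.pts(q,fit.S),c,T)-fit.uv).ravel(),[.61,-.176,-.21])
print("len",e[:,0].mean()-n[0,0],"offx",off,"enc",o.x,o.fun.round(2))
off[1]=.00083
R=Renc(o.x[2]); O=np.r_[o.x[:2],.112]; Rt=np.c_[R[:,0],-R[:,1],-R[:,2]]
np.savez("pose.npz",R=R,O=O,Rt=Rt,off=off)
E
python3 place.py | tail -1
cat > go.py <<'E'
from h import *
from rig import robot
Z=np.load("pose.npz");R,O,Rt,off=[Z[k] for k in("R","O","Rt","off")]
def tcp(x,y,z): return O+R@np.array([x,y,z])   # enclosure coords -> world
def loc(): return ((robot.read_position()-O)@R*1000).round(2)
def F(): return (robot.read_force()@R).round(1)
E
cat > a.py <<'E'
from go import *
X,Y=-off[0],off[1]   # cover centre to origin (tool y = -enc y)
h=.012
robot.goto(tcp(X,Y,h+.12),Rt); robot.servo_line(tcp(X,Y,h+.020),speed=.1)
robot.dwell(.2);print(robot.read_t(),"free",loc(),F())
for z in(.012,.008,.006,.005,.004):
    robot.servo_line(tcp(X,Y,h+z),speed=.04); robot.dwell(.1); f=F(); print(z,loc(),f,(robot.read_ft_torque()@R).round(2))
    if f[2]>15: break
print(robot.read_t(),robot.read_grip_width()*88)
E
python3 a.py
```

```text
len 0.1013138835514263 offx [0.00032257 0.        ] enc [ 0.61258457 -0.17687373 -0.21483423] [-0.04 -0.05 -0.16 -0.01  0.12  0.16  0.09 -0.12]Traceback (most recent call last):
  File "a.py", line 4, in <module>
    robot.goto(tcp(X,Y,h+.12),Rt); robot.servo_line(tcp(X,Y,h+.020),speed=.1)
                                   ~~~~~~~~~~~~~~~~^^^^^^^^^^^^^^^^^^^^^^^^^^
rig.Unreachable: the arm cannot follow that straight line within its joint ranges
```

```bash
python3 - <<'E'
from go import *
print(robot.read_t(),robot.read_qpos(),loc())
for z in(.132,.11,.09,.07,.05,.03,.012):
    q=robot.ik(tcp(-off[0],off[1],z),Rt);print(z,None if q is None else np.round(q,1))
E
```

```text
11.0333 [  7.90842857  -5.77968449 -47.66577256  27.50321031 -21.92232894
  46.55744354] [  0.21   1.53 131.98]
0.132 [  7.8  -5.8 -47.7  27.5 -21.9  46.6]
0.11 [  6.2  -3.3 -49.5  31.6 -17.6  43.5]
0.09 [  3.9  -1.  -51.5  37.7 -13.2  38.9]
0.07 [ -1.    1.2 -54.7  50.8  -7.3  29.6]
0.05 None
0.03 None
0.012 None
```

```bash
cat > t.py <<'E'
from go import *
from scipy.spatial.transform import Rotation as Ro
X,Y=-off[0],off[1]
for ax,nm in((1,"about enc y"),(0,"about enc x")):
  for a in(-40,-30,-25,-20,-15,-10,10,15,20,25,30,40):
    Q=Ro.from_rotvec(np.radians(a)*R[:,ax]).as_matrix()@Rt
    r=[]
    for z in(.0,.012,.06,.13):
        q=robot.ik(tcp(X,Y,z),Q); r.append(None if q is None else np.round(q).astype(int).tolist())
    print(nm,a,"toolz",Q[:,2].round(2),r)
E
python3 t.py
```

```text
about enc y -40 toolz [ 0.92 -0.2  -0.34] [[-51, 30, -52, -139, -64, -96], [-52, 28, -52, -138, -62, -98], [-52, 16, -51, -132, -53, -108], [-48, -1, -46, -119, -38, -131]]
about enc y -30 toolz [ 0.85 -0.18 -0.5 ] [[-44, 17, -43, -131, -36, -116], [-43, 15, -42, -128, -34, -120], [-38, 5, -39, -115, -24, -139], None]
about enc y -25 toolz [ 0.8  -0.17 -0.57] [[-36, 13, -35, -118, -22, -136], [-34, 10, -34, -114, -19, -142], None, None]
about enc y -20 toolz [ 0.75 -0.16 -0.64] [None, None, None, None]
about enc y -15 toolz [ 0.69 -0.15 -0.71] [None, None, None, None]
about enc y -10 toolz [ 0.63 -0.14 -0.77] [None, None, None, None]
about enc y 10 toolz [ 0.33 -0.07 -0.94] [[4, 13, -36, 15, -22, 60], [5, 11, -36, 14, -24, 61], [6, 6, -35, 12, -30, 62], [7, -1, -33, 11, -39, 63]]
about enc y 15 toolz [ 0.25 -0.06 -0.97] [[4, 15, -29, 8, -32, 68], [4, 14, -29, 8, -33, 68], [5, 9, -29, 7, -38, 68], [6, 2, -28, 7, -46, 67]]
about enc y 20 toolz [ 0.17 -0.04 -0.98] [[3, 17, -23, 4, -40, 72], [3, 16, -23, 4, -41, 72], [4, 11, -23, 4, -46, 71], [5, 5, -22, 4, -53, 71]]
about enc y 25 toolz
[... 1409 characters left out ...]
6, -30, 109], [-6, -2, -27, -21, -35, 102]]
about enc x 20 toolz [ 0.53  0.23 -0.81] [[-15, 15, -19, -41, -34, 128], [-15, 13, -20, -40, -35, 127], [-14, 8, -21, -36, -37, 122], [-13, 0, -22, -31, -42, 115]]
about enc x 25 toolz [ 0.53  0.32 -0.78] [[-21, 17, -16, -47, -42, 137], [-21, 15, -16, -46, -42, 136], [-20, 10, -17, -43, -45, 131], [-20, 3, -18, -39, -49, 125]]
about enc x 30 toolz [ 0.53  0.4  -0.75] [[-25, 19, -13, -51, -49, 143], [-25, 18, -13, -50, -49, 142], [-25, 13, -14, -48, -52, 138], [-25, 6, -15, -45, -56, 132]]
about enc x 40 toolz [ 0.51  0.55 -0.66] [[-32, 25, -8, -57, -61, 151], [-32, 23, -8, -56, -62, 150], [-32, 19, -9, -55, -64, 147], [-33, 12, -10, -52, -68, 142]]
```

The tool pointing straight along the normal is out of reach here, because joint 5 passes zero. Tilting 14° about the enclosure's y is reachable, so I lay the cover back on its spot and re-grip it with that tilt.

```bash
cat > re.py <<'E'
from look import *
from scipy.spatial.transform import Rotation as Ro
a=np.radians(-19.83);cx=np.array([np.cos(a),np.sin(a),0]);cy=np.array([-np.sin(a),np.cos(a),0]);Q=tool(cx,np.array([0,0,-1.]))
P=np.array([.4415,.2573,0])
Q2=Ro.from_rotvec(np.radians(14)*cy).as_matrix()@Q
zz=np.array([0,0,1.]); g=P-.003*cx+.0145*zz
assert robot.ik(g,Q2) is not None and robot.ik(g+.19*zz,Q2) is not None
robot.goto(P+.10*zz,Q); robot.servo_line(P+.0122*zz,speed=.08); robot.dwell(.1)
print(robot.read_force())
robot.move_gripper(.5)
robot.servo_line(g+.003*zz,Q2,speed=.03); robot.servo_line(g,Q2,speed=.04)
print(robot.read_force())
robot.move_gripper(0.); print(robot.read_grip_width()*88,robot.read_finger_force(),robot.read_position()-g)
robot.servo_line(g+.18*zz,Q2,speed=.12); snap("held2")
print(robot.read_t(),robot.read_grip_width()*88,robot.read_finger_force())
D=np.load("held2.npz"); m=cv2.inRange(cv2.cvtColor(D['im'],cv2.COLOR_RGB2HSV),(100,100,60),(125,255,255))
T=pose(c,D['Q'],D['p']); T[:3,3]-=.0024*T[:3,2]
top=D['p']+zz*(.008-.0145)
E=[]
for u in(200,260,380,440):
    v=np.nonzero(m[:330,u])[0][0]; E.append(((onplane([(u,v)],c,T,zz,top)[0]-D['p'])@np.c_[cx,cy]*1000).round(2))
print("far edge, expect x=+53.3",E)
for v in(220,260):
    u=np.nonzero(m[v,60:580])[0]+60; print("sides",((onplane([(u[0],v),(u[-1]+1,v)],c,T,zz,top)-D['p'])@np.c_[cx,cy]*1000).round(2).tolist())
E
python3 re.py | tail -n +5
```

```text
Traceback (most recent call last):
  File "re.py", line 1, in <module>
    from look import *
  File "look.py", line 1, in <module>
    from h import *
  File "h.py", line 1, in <module>
    import numpy as np, cv2
  File "re.py", line 2, in <module>
    from scipy.spatial.transform import Rotation as Ro
AttributeError: module 're' has no attribute 'compile' (consider renaming 're.py' since it has the same name as the standard library module named 're' and prevents importing that standard library module)
```

```bash
mv re.py regrip.py; rm -rf __pycache__/re.*; python3 regrip.py | tail -n +5
```

```text
[-0.42315124 -0.17057959 -2.15535508]
[-0.39392168  0.21621478 -0.22700408]
17.958472099396605 30.00036209821701 [-2.21643428e-05  6.41419319e-05  8.04282849e-05]
17.8583 17.843214876235162 29.999602138996124
far edge, expect x=+53.3 [array([55.94, 42.62]), array([55.95, 21.02]), array([ 55.96, -22.18]), array([ 55.96, -43.79])]
sides [[39.12, 64.44], [39.15, -66.03]]
sides [[20.77, 64.21], [20.79, -65.84]]
```

View pics/held2.png

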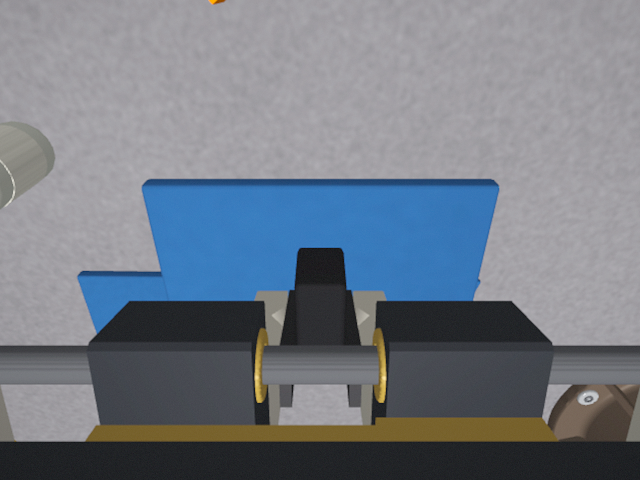

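The plate is held level, its far top edge at rows 180–187; the strip there is its side face. Grip and offsets are as expected, so next I go to the enclosure.

```bash
cat >> go.py <<'E'
from scipy.spatial.transform import Rotation as Ro
Q2=Ro.from_rotvec(np.radians(14)*R[:,1]).as_matrix()@Rt
E
cat > a.py <<'E'
from go import *
X,Y,h=-.0027,off[1],.0145
robot.goto(tcp(X,Y,h+.10),Q2); robot.servo_line(tcp(X,Y,h+.020),speed=.1)
robot.dwell(.2);f0=F();t0=robot.read_ft_torque()@R;print(robot.read_t(),"free",loc(),f0)
for z in(.012,.008,.006,.005,.004):
    robot.servo_line(tcp(X,Y,h+z),speed=.04); robot.dwell(.1); f=F()-f0; print(z,loc(),f,(robot.read_ft_torque()@R-t0).round(2))
    if f[2]>15: break
print(robot.read_t(),robot.read_grip_width()*88)
E
python3 a.py
```

```text
20.6 free [-2.14  0.94 35.13] [-0.7  0.3 -1.4]
0.012 [-2.79  0.81 26.38] [-0.8 -0.3 -0.3] [ 0.01  0.06 -0.01]
0.008 [-2.78  0.82 22.44] [-0.2  0.  -0.8] [-0.    0.01  0.02]
0.006 [-2.68  0.83 20.5 ] [-0.2 -0.7 -0.8] [ 0.04  0.01 -0.  ]
0.005 [-2.54  0.85 19.56] [-0.3  0.   0.6] [-0.04  0.05 -0.06]
0.004 [-2.53  0.82 18.81] [-0.3  1.1  7.7] [ 0.35  1.   -0.06]
22.45 17.920679871402236
```

```bash
cat > b.py <<'E'
from go import *
X,Y,h=-.0027,off[1],.0145; f0=np.array([-.7,.3,-1.4])
for z in(.003,.002,.001,0,-.001,-.002,-.003):
    robot.servo_line(tcp(X,Y,h+z),speed=.03); robot.dwell(.1); f=F()-f0; print(z,loc(),f,(robot.read_ft_torque()@R).round(2))
    if f[2]>40 : break
print(robot.read_t(),robot.read_grip_width()*88)
robot.dwell(.1)
im,d=robot.grab_frame("side"); np.savez("s2.npz",im=im,d=d)
cv2.imwrite("pics/s2.png",cv2.resize(im[110:260,220:380,::-1],None,fx=4,fy=4,interpolation=2)[:600])
E
python3 b.py
```

```text
0.003 [-2.48  0.84 17.91] [-0.4  1.4 10.3] [ 0.32  2.47 -0.07]
0.002 [-2.5   0.83 16.96] [-1.4  0.2 11.1] [ 0.39  2.47 -0.04]
0.001 [-2.5   0.82 15.96] [-1.6  1.6 10. ] [ 0.43  2.6  -0.08]
0 [-2.53  0.85 15.17] [-1.7  1.9 13.7] [ 0.58  2.95 -0.07]
-0.001 [-2.47  0.84 15.06] [-4.   2.9 25.7] [ 1.27  4.55 -0.24]
-0.002 [-2.27  0.83 14.71] [-4.5  4.5 33.5] [ 1.65  5.58 -0.32]
-0.003 [-1.94  0.86 14.12] [-4.4  5.8 37.3] [ 1.81  6.02 -0.44]
24.9 17.90267351256908
```

View pics/s2.png

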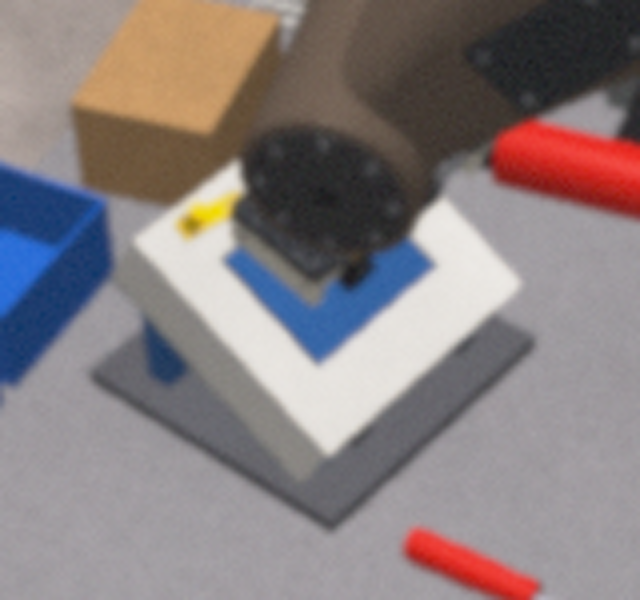

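```bash
cat > chk.py <<'E'
from go import *
c=robot.camera_info("wrist")
def check(n):
    robot.dwell(.15);p=robot.read_position();Q=robot.read_tcp_rot();im,d=robot.grab_frame("wrist")
    cv2.imwrite(f"pics/{n}.png",im[:,:,::-1]);T=pose(c,Q,p);T[:3,3]-=.0024*T[:3,2]
    def z(x,y):
        u,v=proj(tcp(x,y,.008)[None],c,T)[0].round().astype(int); w=d[v-3:v+4,u-3:u+4]; 
        P=deproj([(u,v)],[np.median(w)],c,T)[0]; return ((P-O)@R)[2]*1000
    print("cover corners -- -+ +- ++",[round(z(a*.041,b*.054),1) for a in(-1,1) for b in(-1,1)])
    print("face beside          ",[round(z(a*.041,b*.080),1) for a in(-1,1) for b in(-1,1)])
    return im,d,T
E
cat > e.py <<'E'
from chk import *
X,Y,h=-.0027,off[1],.0145
robot.servo_line(tcp(X,Y,h),speed=.05)
robot.move_gripper(.5); print(F())
b=-Q2[:,2]
p0=tcp(X,Y,h)
robot.servo_line(p0+.13*b,speed=.15); check("pressed"); print(robot.read_t())
E
python3 e.py
```

```text
[-0.8  0.2 -0.6]
cover corners -- -+ +- ++ [np.float64(10.6), np.float64(10.7), np.float64(10.7), np.float64(11.0)]
face beside           [np.float64(10.5), np.float64(10.7), np.float64(10.9), np.float64(10.9)]
27.1917
```

View pics/pressed.png

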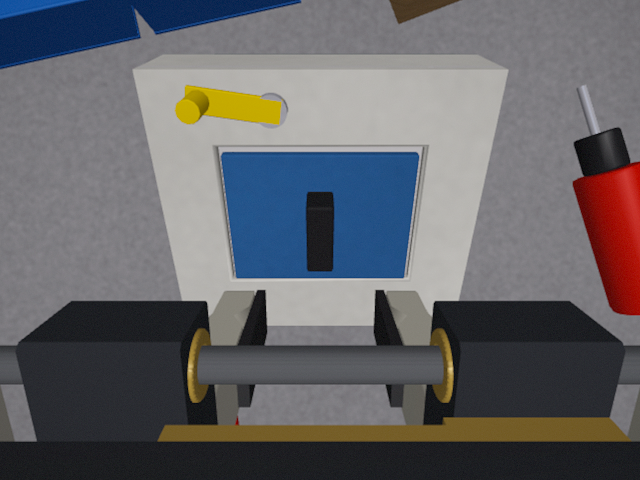

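Cover corners read 10.6–11.0 mm and the face beside them 10.5–10.9 mm, the same depth-camera bias for both. So the cover is flush and centred. In the picture the post is at (190,107) and the pivot at (272,110), which puts the keeper at about 1.7 rad. Next I sweep the keeper with shut fingers.

```bash
cat > k.py <<'E'
from go import *
Q3=Ro.from_rotvec(np.radians(18)*R[:,1]).as_matrix()@Rt
yb=off[1]
def post(t): return np.array([.077-.043*np.cos(t),.030+.043*np.sin(t)+yb])
zt=.019
s=post(1.72)
A=[tcp(s[0]+.024,s[1],.07),tcp(s[0]+.024,s[1],zt)]+[tcp(post(t)[0]+.017,post(t)[1],zt) for t in(1.7,1.4,1.1,.85,.6)]
e=post(.6)
B=[tcp(e[0]+.024,e[1],zt),tcp(e[0]+.030,e[1]+.042,zt),tcp(e[0]-.002,e[1]+.042,zt)]
for p in A+B: assert robot.ik(p,Q3) is not None,(p-O)@R
robot.move_gripper(0.); robot.goto(A[0],Q3)
for p in A[1:]+B:
    robot.servo_line(p,speed=.08); f=F(); print(((p-O)@R*1000).round(1),loc(),f)
    if abs(f).max()>25: print("stop");break
print(robot.read_t())
im,d=robot.grab_frame("wrist"); cv2.imwrite("pics/k1.png",im[:,:,::-1])
E
python3 k.py
```

```text
[107.4  73.4  19. ] [107.49  73.29  18.93] [-0.8 -0.4  0.3]
[99.5 73.5 19. ] [99.49 73.51 19.59] [-0.5  0.6  0.1]
[86.7 73.2 19. ] [86.63 73.16 19.36] [ 0.1  0.3 -0.1]
[74.5 69.2 19. ] [74.22 68.9  19.09] [-0.6 -0.9 -0. ]
[65.6 63.1 19. ] [65.3  62.77 19.04] [0.7 0.1 0.1]
[58.5 55.1 19. ] [58.28 54.63 19.06] [-0.2 -0.5 -0. ]
[65.5 55.1 19. ] [65.7  55.24 18.88] [ 0.5 -0.5 -0.5]
[71.5 97.1 19. ] [71.31 97.48 18.96] [ 1.1 -1.2  0.6]
[39.5 97.1 19. ] [40.02 97.02 19.2 ] [-0.2  0.3  0.7]
32.35
```

View pics/k1.png

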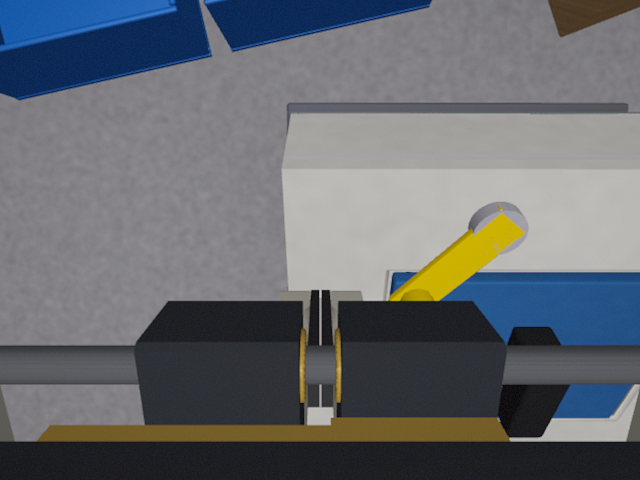

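The keeper has swung to about 0.75 rad; its pivot is at (498,228) and its post near (417,297). Next I push it along -y to the stop, watching the force.

```bash
cat > k2.py <<'E'
from go import *
f0=F()
robot.servo_line(tcp(.040,.082,.019),speed=.08)
y=.082
while y>.041:
    y-=.003; robot.servo_line(tcp(.034+max(0,(y-.058))*.25,y,.019),speed=.06); f=F()-f0
    if abs(f).max()>4: print(round(y,4),loc(),f)
    if abs(f).max()>10: break
robot.dwell(.3); print(round(y,4),loc(),F()-f0,robot.read_t())
im,d=robot.grab_frame("wrist"); cv2.imwrite("pics/k2.png",im[:,:,::-1])
E
python3 k2.py
```

```text
0.052 [34.1  53.15 18.97] [-3.   7.2  1.7]
0.049 [34.16 52.53 18.94] [-5.3 20.4  4.3]
0.049 [34.16 52.57 18.93] [-4.4 18.4  4.6] 35.7917
```

View pics/k2.png

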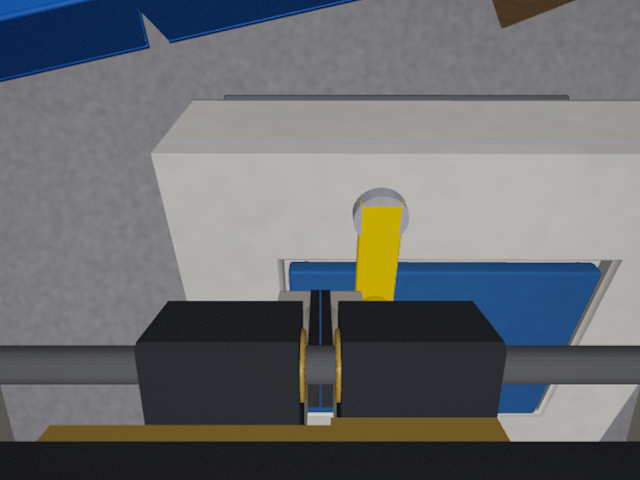

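The keeper points straight down the slope, from (381,215) to (376,300), and sits hard on its stop. I back off, check the flushness once more by numbers, and hand in.

```bash
cat > fin.py <<'E'
from chk import *
robot.servo_line(tcp(.036,.075,.019),speed=.1); robot.servo_line(tcp(.036,.075,.08),speed=.15)
robot.goto(tcp(-.003,0,.145),Q2); im,d,T=check("fin")
m=cv2.inRange(cv2.cvtColor(im,cv2.COLOR_RGB2HSV),(22,150,120),(35,255,255));m[300:]=0
v,u=np.nonzero(m);P=(onplane(np.c_[u,v],c,T,R[:,2],tcp(0,0,.0145))-O)@R*1000
a=P[P[:,0]>45]; print("arm x,y at ends",P[:,0].max().round(1),np.polyfit(a[:,0],a[:,1],1).round(3),F(),robot.read_t())
E
python3 fin.py
```

```text
cover corners -- -+ +- ++ [np.float64(10.7), np.float64(10.9), np.float64(10.8), np.float64(10.8)]
face beside           [np.float64(10.8), np.float64(10.5), np.float64(10.8), np.float64(11.0)]
arm x,y at ends 83.7 [8.000e-03 2.977e+01] [0.1 0.1 0.3] 37.5167
```

Everything is flush, and the keeper arm lies along -x (slope 0.008, so about 0 rad).

```bash
python3 -c "
from rig import robot
print(robot.job_done())"
```

```text
the job is handed in; nothing more can be done
None
```

The job is handed in at about 37.5 s of the 53 s: the cover sits flush at all four corners, the keeper is on its end stop over it, the robot is clear, and the bystanders were not touched (the result of the judging was not shown).

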